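Click the leaf onto the bread board

ROBOT

A 6-joint arm with a two-finger parallel gripper is mounted at the origin on a cart in front of the work surface, level with it; the furniture and walls round the work are solid. World frame = base frame: x ahead of the robot, y to its left, z up, the work surface at z = 0. Lengths are in m, angles in rad, forces in N, time in s.
With the tool pointing down it reaches from about 0.3 to 0.775 m from the base axis. Payload 14.6 kg.
Tool frame: the origin (TCP) lies at the very end of the fingers, on their centre line; the grasp point (between the pads) lies 19 mm behind it; z points along the fingers, y is the line along which they close (so a half turn about z gives the same grasp; the last joint's range is limited). The gripper opens to 85 mm and grips with 20 to 120 N. Pads are 22 mm wide; open, the fingers measure 114 mm over their backs; the gripper's body (76 mm by 85 mm) begins 54 mm behind the grasp point. The pads swing forward as they close: fully open they stand 13 mm farther back than shut.
Start: joints at [-0.067, 0.3, 1.521, -0, 1.321, -0.067], TCP at [0.55, -0, 0.231] pointing down, gripper open.
Joint ranges: [-3.03, 3.03], [-0.79, 2.21], [0.23, 2.52], [-1.04, 4.18], [0, 3.07], [-2.55, 2.55]. Speed limits (rad/s): [2.22, 2.22, 2.57, 3.14, 3.14, 3.14].

INTERFACE

Orientations are given as a unit quaternion [w, x, y, z].
In Python, from workcell import arm gives the robot as it stands.
- The arm moves only by the tool arm_command, never from a script. Its argument "rows" is a list of rows, each a list of 6 numbers: the shift along the tool's x, y, z in cm, then the turn, a rotation vector about the tool's x, y, z in degrees. A call has 1 to 20 rows; each row shifts and turns the commanded pose from where the row before left it, along the tool's axes as they then stand; what a row does not reach is not made up. A row lasts 1/12 s, in which the tool goes at most 41.7 mm and 7.16 degrees, less where a joint would pass 70% of its speed; a pose out of reach is approached as far as the arm can. A call with a gripper value outside its range is refused whole. "jaw" is the closure, from 0 (fully open) to 1 (shut), set as the call begins (left out, the last holds). The fingers move at their own pace and stop on an object; "force" is the grip in N (left out, the last holds). Time passes only in rows, so rows that do not move let the fingers close. It gives the time, the measured TCP pose, the force, the opening and the grip force at its end, in the units of the state.
- arm.read_state(): the state, without advancing time (a new reading comes with each control period).
- arm.get_image(name): name is "scene" or "side" or "wrist"; returns the picture (400x640x3 uint8, red, green, blue); there is no depth.
- arm.camera_info(name): a dict with "fovy" (degrees; the focal length in pixels is half the picture's height over the tangent of half this angle, whatever the lens; pixels are square), "cx", "cy" (the principal point, pixels), "rvec" (rotation vector, rad) and "tvec" (3), from world to camera coordinates, as OpenCV has them. Camera axes: x right, y down, z forward; pixel columns grow to the right and rows downward; lengths in m; the calibration is good to about 2 mm. A picture is of the moment at which its call begins: read the wrist's pose just before it. camera_info takes no time and is no camera call; for the wrist camera it gives the pose at the moment of the call.
- arm.finish_job(): hands the job in; it is judged then, once.
The state is a dict: "time_s": time; "joint_positions": joint angles; "joint_vel": joint speeds; "joint_torque": joint torques, N m; "position": TCP position; "orientation": TCP orientation; "wrist_force": force on the tool from outside, world axes, zero at the start; "torque": the same for the moment, N m; "opening": opening from 0.0 (shut) to 1.0 (fully open); "gripper_force": force on a finger pad.
Only numpy, scipy, OpenCV 4.12 (cv2) and the standard library are available. Lean on these libraries where they do the work, as an engineer would, in place of code of your own. Each camera call takes 0.05 s, during which the arm holds its last target. There are 200 camera calls.

TASK

Extend the fixed bread board with its loose wooden leaf: pick the leaf up by its grip bar, angle its tongue into the groove of the board's metal edge strip, push it gently home until you feel it meet the back of the groove, then keep it there while you lower the leaf flat so that the joint locks and the leaf lies flat on the worktop. Line up the leaf's ends with the strip's ends, never force the joint, let go of the leaf, and leave the other things where they are.

Things in the scene. Friction and masses are not known exactly. Their poses are not given: they have to be found in the camera images.
- board: Fixed wooden bread board, 190 (x) x 80 (y) x 28 mm high; origin at the centre of its underside, z up. From its -y face an aluminium edge strip, 150 mm long in x, centred on x = 0, sticks out on two steel rods. More than 25 N between the leaf and board or strip would be forcing the joint.
- face (a point): Foot of the board's -y face, at (0, -40, 0) mm in the board. The strip in front of it is set by hand and its setting q is NOT measured: the front of its upper lip lies 20+q mm out from here, q anywhere from -6 to +6: see it or feel for it. Pushed towards the board, the strip gives 1 mm per 4 N (rubber buffers, 8 mm at most) and springs back.
- strip_mid (a point): Point fixed to the board at (0, -60, 0) mm, where the lip's front is if q = 0. Strip section, u = mm out (-y) from the lip's real front: groove open to -y, back wall at u = -9; upper lip u -9 to 0, z 18 to 22 (rounded front); floor z = 4 from u -9 to 16.5; ridge u 16.5 to 21.5 with round top at z = 10; worktop beyond.
- leaf: Loose wooden leaf, 150 (x) x 110 (y, -55 to +55) x 24 mm, 0.2 to 0.37 kg, origin at the centre of its underside, z up; a tongue along its +y edge and a grip bar on top. Locked: same yaw as the board, origin at y = -(116+q) mm in the board's frame, tongue under the lip, ridge in the slot below the leaf, flat on the worktop; 1 to 2 mm of play in y.
- tongue (a point): Middle of the tongue's tip, at (0, 65, 12.5) mm in the leaf. Tongue: y 55 to 65, z 10 to 15, round tip; above z = 16 the leaf's edge is set back to y = 49. Kept flat it cannot enter. Tip the tongue edge down 20 to 28 degrees, pass the tip over the ridge (tip centre 14 mm high; there it meets the lip about 3 mm in), then go down to 7-10 mm to reach the back.
- slot (a point): Middle of the slot roof in the leaf's underside, at (0, 37, 12) mm in the leaf. The underside is z = 0 up to y = 32.5, the slot (roof z = 12) runs from y = 32.5 to 41.5, then a hook with underside z = 5 from y = 41.5 to 55. The slot is 9 mm wide, the ridge 5 mm; it drops over the ridge only with the tongue at the groove's back.
- grip (a point): Point to grasp on the grip bar, at (0, 0, 46) mm in the leaf. The bar runs along the leaf's x: 90 mm long, 14 mm thick (y -7 to +7), from z = 24 to 54 mm.
- tumbler: Clear drinking glass, 80 mm wide, 91 mm high, standing at the back; bystander. Origin under its centre.
- tin_beans: Tin, 75 mm wide, 58 mm high, at the right; bystander. Origin under its centre.
- salt_shaker: Salt shaker, 44 mm wide, 90 mm high, in front of the board; bystander. Origin under its centre.
- peeler: Peeler, 170 x 25 x 18 mm, lying along the front edge; bystander. Origin under its centre.
- spare_spoon: Spoon, 188 x 38 x 15 mm, lying along the front edge; bystander. Origin under its centre.

How it is judged:
On the way:
1. the tongue, tipped down by at least 9 degrees (0.15 rad), is under the strip's lip and meets the strip (over 1 N) (angle between leaf's own z axis and vertical between 0.15 and 0.7 rad and height (world z) of tongue below 0.016 m and y of tongue in the frame of board above -0.06 m and contact force between leaf and board above 1 N), for 0.1 s.
At the end, for the whole second after the job is handed in: Leaf locked to the board, flat and released at rest: underside within 3 mm of the worktop, tilt under 0.03 rad, origin less than 127 mm in y from the board's centre line (only possible when locked), ends within 10 mm of the strip's, yaw within 0.05 rad of the board's (height (world z) of leaf below 0.003 m and angle between leaf's own z axis and vertical below 0.03 rad and y of leaf in the frame of board above -0.127 m and x of leaf in the frame of board between -0.01 and 0.01 m and angle between the x axis of leaf and the x axis of board, either way round below 0.05 rad and linear speed of leaf below 0.01 m/s and contact force between the fingers and leaf below 0.1 N); the robot touches nothing.
It fails at once if the joint is forced: more than 25 N between the leaf and the board or its strip (contact force between leaf and board above 25 N).
It fails at once if another thing is pushed more than 20 mm from its place (distance of any of tumbler, tin_beans, salt_shaker, peeler, spare_spoon from where it was at the start of the episode above 0.02 m).
It also fails if it takes over 53 s, if anything falls off the work surface, if the arm or the gripper's body presses on something with over 40 N, if the wrist force passes 120 N, or if a joint passes its speed limit or range.

## Working session

There is one attempt and no reset: what is moved stays moved. The work goes in short steps, Python scripts to look and compute and a tool call to move; the robot and the scene stay as the last step left them, time stands still between calls to the robot, and variables do not carry over. Pictures are saved under pics/ and viewed, at most 10 in all, crops included, and the job is handed in when it is done.

Besides the shell and the picture viewer there is one more tool, called by a JSON object that holds its "api" and its "payload". arm_command: Moves the arm, as the interface text tells. Its arguments: {"type":"object","properties":{"rows":{"type":"array","items":{"type":"array","items":{"type":"number"}}},"jaw":{"type":"number"},"force":{"type":"number"}},"required":["rows"]}

```bash
mkdir -p pics; ls
cat > h.py <<'E'
import numpy as np, cv2
from workcell import arm
from scipy.spatial.transform import Rotation as R
def cam(n):
    c=arm.camera_info(n); f=200/np.tan(np.radians(c['fovy'])/2)
    K=np.array([[f,0,c['cx']],[0,f,c['cy']],[0,0,1]]); Rm=cv2.Rodrigues(np.array(c['rvec'],float))[0]
    return K,Rm,np.array(c['tvec'],float),c
def ray(n,uv,C=None):
    K,Rm,t,_=C or cam(n); d=Rm.T@np.linalg.inv(K)@np.array([uv[0],uv[1],1.]); return -Rm.T@t,d/np.linalg.norm(d)
def onz(n,uv,z,C=None):
    o,d=ray(n,uv,C); return o+d*(z-o[2])/d[2]
def tri(rs):
    A=sum(np.eye(3)-np.outer(d,d) for o,d in rs); b=sum((np.eye(3)-np.outer(d,d))@o for o,d in rs); return np.linalg.solve(A,b)
def proj(n,P,C=None):
    K,Rm,t,_=C or cam(n); p=K@(Rm@np.array(P,float)+t); return p[:2]/p[2]
def snap(n,f):
    im=arm.get_image(n); cv2.imwrite('pics/'+f,im[:,:,::-1]); return im
E
python3 - <<'E'
from h import *
for n in ('scene','side','wrist'):
    snap(n,n+'0.png'); print(n,arm.camera_info(n))
print(arm.read_state())
E
```

```text
pics
scene {'fovy': 42.1296506288521, 'cx': 313.73634600033705, 'cy': 198.20498568602974, 'rvec': array([ 0.8073839 , -2.27792216,  1.37528089]), 'tvec': array([0.41121242, 0.23294308, 1.14464428])}
side {'fovy': 47.310970625312144, 'cx': 319.746826877376, 'cy': 196.7599761316528, 'rvec': array([ 1.44393825, -1.94061991,  0.93422964]), 'tvec': array([0.12118562, 0.37743318, 0.97968838])}
wrist {'fovy': 63.37953002092409, 'cx': 319.98515791679057, 'cy': 197.87467272724876, 'rvec': array([-2.81015621e+00, -2.24957180e-03,  1.99189216e-03]), 'tvec': array([-0.5493797 , -0.0444332 ,  0.38144367])}
{'time_s': 0.15, 'joint_positions': array([-6.65941851e-02,  3.00353493e-01,  1.52141781e+00, -3.15398323e-06,
        1.32069848e+00, -6.65845937e-02]), 'joint_vel': array([ 2.85101885e-04, -7.31098449e-04, -1.72389215e-03,  6.94540836e-05,
       -5.08056056e-05, -3.57059178e-04]), 'joint_torque': array([ 1.15317634e-03, -5.43663168e+01, -3.61884356e+01, -9.07762978e-05,
        3.16729136e-03,  4.75633647e-05]), 'position': array([5.49830365e-01, 1.08285216e-05, 2.30854904e-01]), 'orientation': array([-3.29051560e-04,  7.07109828e-01,  7.07103599e-01, -2.89937781e-04]), 'wrist_force': array([-0.12283783,  0.62140656,  1.0418473 ]), 'torque': array([-0.05909086, -0.00681188, -0.05069992]), 'gripper_force': 0.0, 'opening': 1.0022406385727458}
```

View pics/scene0.png

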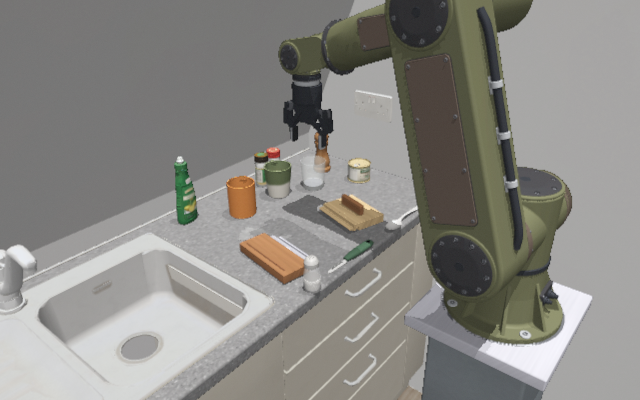

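View pics/side0.png

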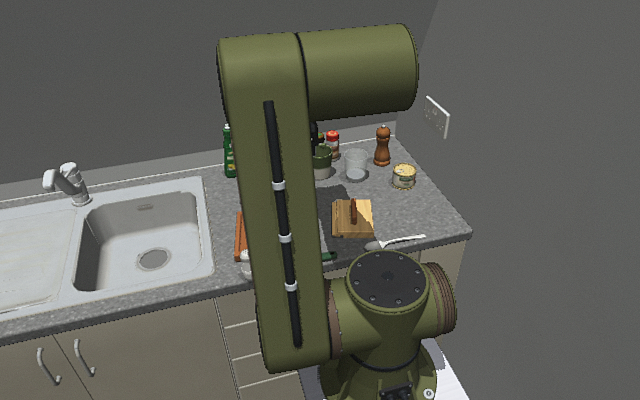

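View pics/wrist0.png

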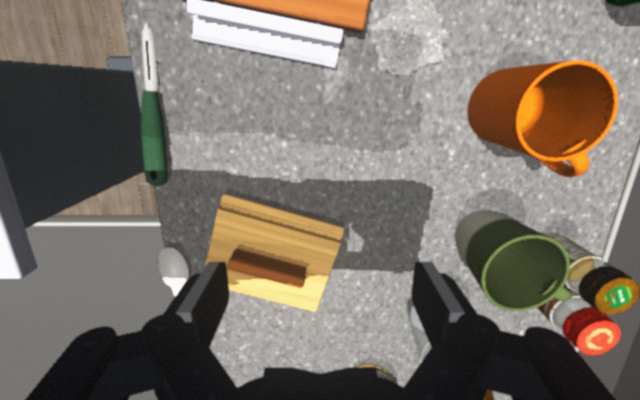

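The scene picture shows the board at (272,257) with its strip at (297,247), the leaf at (350,213), and the salt shaker at (312,275). The side picture shows the leaf at (352,217) and its bar at (353,211), but the arm hides the strip. The wrist picture, with image right = world +x and up = +y, shows the leaf with its tongue edge from (225,197) to (343,230), the bar from (230,262) to (306,272), and the strip from (190,35) to (340,65). I'll shift the camera along +y to get a second view.

{"api": "arm_command", "payload": {"rows": [[3,0,0,0,0,0],[3,0,0,0,0,0],[3,0,0,0,0,0],[2,0,0,0,0,0],[0,0,0,0,0,0],[0,0,0,0,0,0],[0,0,0,0,0,0]]}}

```text
time_s: 0.73
position: [0.5499, 0.1095, 0.2311]
orientation: [-0.0, 0.707, 0.707, -0.0]
wrist_force: [0.2, 0.1, -0.3]
opening: 0.998
gripper_force: 0.0
```

Run:
```python
from h import *
import pickle
s=arm.read_state(); C=cam('wrist'); snap('wrist','wrist1.png'); pickle.dump(C,open('C1.pkl','wb')); print(s['position'],C[3])
im=cv2.imread('pics/wrist1.png')
cv2.imwrite('pics/w1b.png',cv2.resize(im,(800,500),interpolation=cv2.INTER_CUBIC))
```

```text
[0.54994527 0.10948991 0.23109902] {'fovy': 63.37953002092409, 'cx': 319.98515791679057, 'cy': 197.87467272724876, 'rvec': array([-2.80987211e+00, -2.07170306e-03,  1.32674203e-03]), 'tvec': array([-0.54975391,  0.05906159,  0.41705291])}
```

View pics/w1b.png

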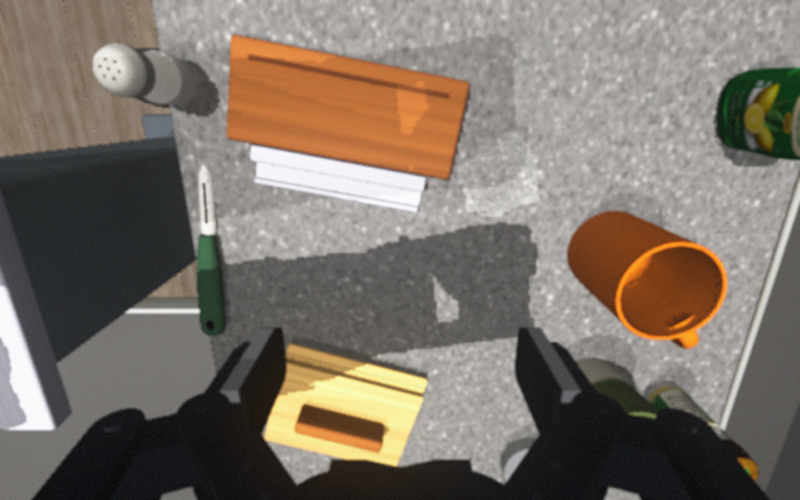

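The second wrist view, in 800x500 pixels, shows the board top with corners (232,37), (468,80), (448,178) and (228,138). The strip's lip runs from (250,147) to (425,180), with its floor and ridge from (257,182) to (417,210). The leaf's top edge runs from (288,347) to (427,378), and the bar from (300,408) to (383,445). Next I'll extract the corners by colour.

Run:
```python
from h import *
for f in ('wrist0','wrist1'):
    im=cv2.imread(f'pics/{f}.png'); hsv=cv2.cvtColor(im,cv2.COLOR_BGR2HSV); H,S,V=[hsv[:,:,i].astype(int) for i in range(3)]
    px=[(270,265),(225,235),(300,15),(265,30)] if f=='wrist0' else [(265,342),(240,345),(250,85),(270,138)]
    for p in px: print(p,hsv[p[1],p[0]])
    M={'bar':(H<15)&(S>100)&(V<140),'leaf':(H>=8)&(H<30)&(S>80)&(V>60),'board':(H<13)&(S>150)&(V>130),'strip':(S<40)&(V>195)}
    for k,m in M.items():
        m=cv2.morphologyEx(m.astype(np.uint8)*255,cv2.MORPH_OPEN,np.ones((3,3)))
        if k=='strip': m=cv2.morphologyEx(m,cv2.MORPH_CLOSE,np.ones((5,5)))
        cs,_=cv2.findContours(m,cv2.RETR_EXTERNAL,cv2.CHAIN_APPROX_NONE)
        for c in sorted(cs,key=cv2.contourArea)[::-1][:3]:
            a=cv2.contourArea(c)
            if a<300: continue
            h=cv2.convexHull(c); print(f,k,a,cv2.approxPolyDP(h,3,True)[:,0].tolist())
```

```text
(270, 265) [ 12 156  75]
(225, 235) [ 18 138 202]
(300, 15) [ 12 164 185]
(265, 30) [130  15 153]
wrist0 bar 5229.0 [[595, 69], [612, 93], [611, 112], [602, 131], [590, 143], [560, 155], [535, 150], [528, 139], [538, 83], [568, 66]]
wrist0 bar 3595.5 [[549, 64], [526, 153], [480, 137], [468, 117], [469, 101], [477, 85], [498, 70]]
wrist0 bar 860.0 [[230, 259], [235, 251], [241, 250], [300, 266], [304, 277], [298, 279]]
wrist0 leaf 12397.5 [[617, 90], [614, 121], [588, 168], [576, 176], [557, 173], [483, 139], [468, 119], [474, 89], [487, 75], [500, 69], [585, 60], [602, 67]]
wrist0 leaf 10571.0 [[223, 194], [343, 228], [315, 310], [227, 289], [206, 262]]
wrist0 leaf 2392.5 [[363, 29], [355, 31], [220, 0], [369, 0]]
wrist0 board 1127.5 [[618, 326], [620, 336], [609, 350], [587, 354], [576, 345], [579, 332], [595, 321], [609, 320]]
wrist0 strip 5731.0 [[187, 0], [211, 0], [341, 29], [336, 63], [329, 66], [192, 38]]
wrist0 strip 1715.5 [[374, 11], [407, 0], [431, 0], [447, 32], [448, 52], [439, 69], [419, 64], [371, 29]]
wrist0 strip 609.0 [[0, 221], [18, 278], [0, 278]]
(265, 342) [ 13
[... 380 characters left out ...]
wrist1 leaf 15192.5 [[185, 29], [374, 65], [359, 141], [182, 110]]
wrist1 leaf 9163.5 [[466, 178], [484, 169], [499, 169], [562, 196], [575, 206], [581, 219], [580, 237], [555, 277], [507, 267], [459, 219], [454, 199]]
wrist1 leaf 8274.0 [[231, 275], [341, 303], [317, 373], [273, 368], [211, 352]]
wrist1 board 1650.0 [[223, 96], [274, 99], [343, 126], [358, 136], [358, 141], [243, 121], [223, 109]]
wrist1 board 374.0 [[183, 87], [220, 89], [220, 106], [186, 102]]
wrist1 strip 3791.0 [[201, 117], [339, 142], [333, 169], [205, 146]]
wrist1 strip 1868.0 [[0, 228], [7, 238], [41, 343], [9, 343], [0, 275]]
wrist1 strip 775.5 [[433, 137], [430, 160], [401, 172], [366, 170], [371, 151], [418, 135]]
```

Run:
```python
from h import *
a=cv2.imread('pics/wrist0.png'); b=cv2.imread('pics/wrist1.png')
z=lambda im,x,y,w,h:cv2.resize(im[y:y+h,x:x+w],(400,300),interpolation=cv2.INTER_CUBIC)
t=np.vstack([np.hstack([z(a,195,190,160,120),z(b,200,270,144,108)]),np.hstack([z(a,180,0,200,150)[:,:],z(b,180,90,200,150)])])
cv2.imwrite('pics/crop.png',t)
```

```text
(no output)
```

View pics/crop.png

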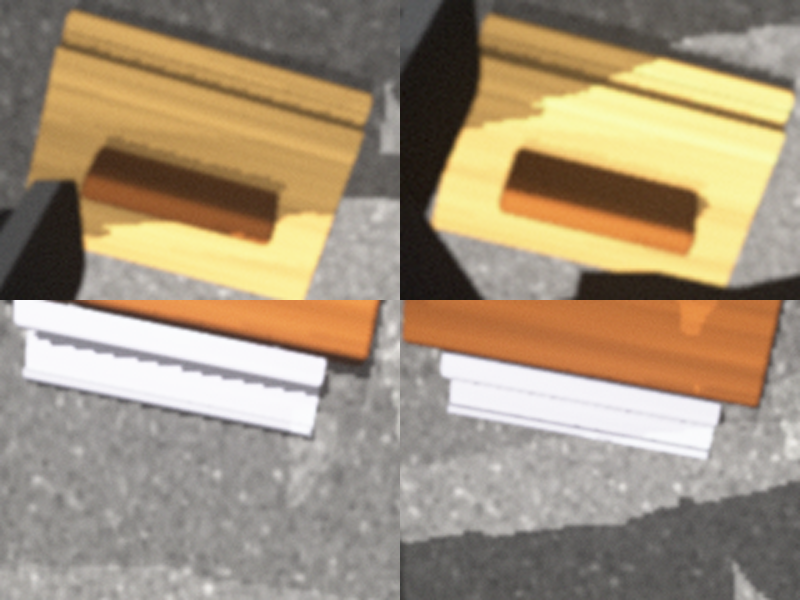

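The crops show the bar's lit top face below its shaded +y side, the step line at y=49 on the leaf, and the tongue edge beyond it. The strip's lip front and ridge front are sharp in both views.

```bash
cat > m.py <<'E'
from h import *
import pickle
C1=pickle.load(open('C1.pkl','rb'))
K=C1[0]; C0=(K,cv2.Rodrigues(np.array([-2.81015621e+00,-2.24957180e-03,1.99189216e-03]))[0],np.array([-0.5493797,-0.0444332,0.38144367]),0)
P={'barUL':((231,260),(236.7,338.4),.054),'barUR':((305,278),(305.1,353.5),.054),'barLL':((228.2,268),(236.4,345.6),.054),'barLR':((302.2,287.2),(303.7,362.2),.054),
'tonL':((223,194),(231.3,274.3),.0125),'tonR':((344.2,228),(342.6,303.1),.0125),'stepL':((218.2,208),(228.8,287.3),.024),'stepR':((341,241.2),(338.6,316.8),.024),
'lipL':((189,13),(201,127.5),.020),'lipR':((342.5,44),(339,154),.020),'ridL':((192.5,39),(204,146),.004),'ridR':((336,67.5),(334,169),.004),'brdR':((365,30),(360,143.5),.028),'brdL':(None,(182,110),.028),'brdBL':(None,(185,29),.028),'brdBR':(None,(374,65),.028),'leafBL':(None,(211.5,351),.024)}
for k,(a,b,z) in P.items():
    A=onz('',a,z,C0) if a else None; B=onz('',b,z,C1)
    t=tri([ray('',a,C0),ray('',b,C1)]) if a else None
    f=lambda v:None if v is None else np.round(v*1000,1)
    print(k,'tri',f(t),'z0',f(A),'z1',f(B))
E
python3 m.py
```

```text
barUL tri [ 448.2 -102.2   52.4] z0 [ 450.  -101.1   54. ] z1 [ 447.5 -101.1   54. ]
barUR tri [ 531.9 -124.    54.4] z0 [ 532.5 -124.2   54. ] z1 [ 531.3 -124.4   54. ]
barLL tri [ 446.8 -109.8   56.5] z0 [ 445.9 -111.4   54. ] z1 [ 446.2 -112.2   54. ]
barLR tri [ 529.6 -132.8   59.4] z0 [ 529.1 -136.5   54. ] z1 [ 529.3 -138.4   54. ]
tonL tri [435.  -37.6  10.9] z0 [435.3 -37.   12.5] z1 [435.7 -36.5  12.5]
tonR tri [579.5 -80.7  11.9] z0 [579.  -80.5  12.5] z1 [580.  -80.3  12.5]
stepL tri [431.4 -52.1  18.7] z0 [431.8 -50.3  24. ] z1 [434.5 -48.2  24. ]
stepR tri [574.4 -91.7  25.6] z0 [574.7 -92.6  24. ] z1 [574.3 -93.   24. ]
lipL tri [421.5 150.1  18.6] z0 [422.5 149.8  20. ] z1 [421.4 150.2  20. ]
lipR tri [570.9 122.3  23.5] z0 [571.6 122.7  20. ] z1 [570.6 121.6  20. ]
ridL tri [418.8 128.4   9.2] z0 [417.3 129.    4. ] z1 [416.6 127.5   4. ]
ridR tri [566.  101.6   8. ] z0 [566.3 101.8   4. ] z1 [566.1 100.6   4. ]
brdR tri [592.6 134.3  26.2] z0 [592.4 134.   28. ] z1 [592.4 134.6  28. ]
brdL tri None z0 None z1 [406.8 169.   28. ]
brdBL tri None z0 None z1 [420.  244.2  28. ]
brdBR tri None z0 None z1 [603.  212.4  28. ]
leafBL tri None z0 None z1 [ 401.6 -150.    24. ]
```

{"api": "arm_command", "payload": {"rows": [[-3.8,-1,0,0,0,0],[-3.8,-1,0,0,0,0],[-3.8,-1,0,0,0,0],[-3.8,-1,0,0,0,0],[-3.8,-1,0,0,0,0],[-3.95,-1.1,0,0,0,0],[0,0,0.8,0,0,-6.8],[0,0,0.8,0,0,-6.8],[0,0,0.8,0,0,-6.8],[0,0,0.8,0,0,-6.8],[0,0,0.8,0,0,-6.8],[0,0,0.8,0,0,-6.8],[0,0,0.8,0,0,-6.8],[0,0,0.8,0,0,-6.8],[0,0,0.8,0,0,-6.8],[0,0,0.8,0,0,-6.8],[0,0,0,0,0,-6],[0,0,0,0,0,0],[0,0,0,0,0,0]], "jaw": 0}}

```text
time_s: 2.37
position: [0.4888, -0.1202, 0.1515]
orientation: [0.0, 0.141, 0.99, -0.0]
wrist_force: [0.0, -0.2, -0.5]
opening: 1.0
gripper_force: 0.0
```

Run:
```python
from h import *
s=arm.read_state(); print(s['position'],s['joint_positions'],R.from_quat(np.roll(s['orientation'],-1)).as_matrix())
im=snap('wrist','wrist2.png')
print(cam('wrist')[3])
for p in [(.489,-.12,.054),(.448,-.101,.054),(.532,-.124,.054)]: print(proj('wrist',p))
```

```text
[ 0.48884054 -0.12020945  0.15145464] [-3.13859729e-01  2.80664919e-01  1.74291619e+00 -7.42090725e-05
  1.11777577e+00 -1.60093749e+00] [[-9.60030216e-01  2.79896307e-01  2.03665758e-04]
 [ 2.79896283e-01  9.60030235e-01 -1.36258035e-04]
 [-2.33663406e-04 -7.38065424e-05 -9.99999970e-01]]
{'fovy': 63.37953002092409, 'cx': 319.98515791679057, 'cy': 197.87467272724876, 'rvec': array([-2.28909854, -1.71917018, -0.28593485]), 'tvec': array([-0.01998709, -0.49242076,  0.14272718])}
[321.38104451 199.04177076]
[330.64137523 142.20291123]
[331.13310874 247.32940448]
```

View pics/wrist2.png

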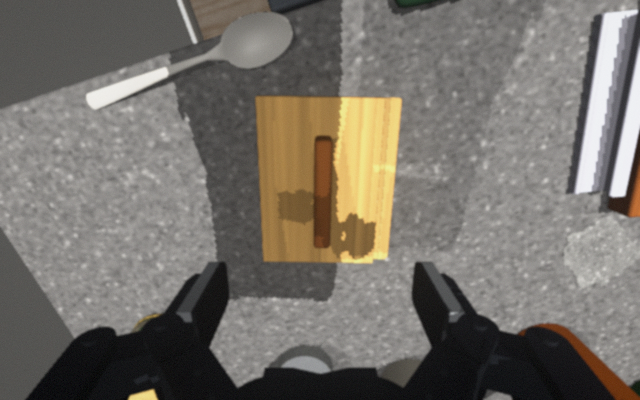

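The bar now runs straight up the wrist picture from (323,138) to (322,246), midway between the fingers. The leaf spans (257,97) to (388,262).

Run:
```python
from h import *
C=cam('wrist')
im=cv2.imread('pics/wrist2.png'); hsv=cv2.cvtColor(im,cv2.COLOR_BGR2HSV)
sub=hsv[120:265,295:350]; m=((sub[:,:,0]<13)&(sub[:,:,2]<150)&(sub[:,:,1]>130)).astype(np.uint8)
m=cv2.morphologyEx(m,cv2.MORPH_OPEN,np.ones((3,3)))
for v in (150,165,180,215,230,240):
    r=np.where(m[v-120])[0]; print(v,r.min()+295,r.max()+295)
for uv in [(323,139),(322,246),(401,97),(388,262),(257,97),(264,262)]: print(uv,onz('',uv,.054 if uv[0] in(323,322) else .024 if uv[0]<300 else .0125,C))
s=arm.read_state(); Rm=R.from_quat(np.roll(s['orientation'],-1)).as_matrix()
for uv in [(323,139),(322,246)]: print(Rm.T@(onz('',uv,.054,C)-s['position']))
```

```text
Traceback (most recent call last):
ValueError: zero-size array to reduction operation minimum which has no identity
```

Run:
```python
from h import *
C=cam('wrist')
s=arm.read_state(); Rm=R.from_quat(np.roll(s['orientation'],-1)).as_matrix()
for uv,z in [((323,139),.054),((322,246),.054),((401,97),.0125),((388,262),.0125),((257,97),.024),((264,262),.024)]: print(uv,np.round(Rm.T@(onz('',uv,z,C)-s['position'])*1000,1))
```

```text
(323, 139) [47.   1.2 97.5]
(322, 246) [-41.2   0.7  97.5]
(401, 97) [ 75.6  66.3 139. ]
(388, 262) [-80.2  66.3 139.1]
(257, 97) [ 75.8 -51.5 127.5]
(264, 262) [-73.8 -54.1 127.6]
```

The bar is centred to within about 1 mm, and its length and height agree with the text. I'll go down and grasp.

{"api": "arm_command", "payload": {"rows": [[0,0.1,2.5,0,0,0],[0,0,2.5,0,0,0],[0,0,2.5,0,0,0],[0,0,2.5,0,0,0],[0,0,1.5,0,0,0],[0,0,0.85,0,0,0],[0,0,0,0,0,0],[0,0,0,0,0,0]], "jaw": 0}}

```text
time_s: 3.08
position: [0.4896, -0.1188, 0.0284]
orientation: [0.0, 0.14, 0.99, -0.0]
wrist_force: [0.1, 0.2, 0.7]
opening: 0.998
gripper_force: 0.0
```

{"api": "arm_command", "payload": {"rows": [[0,0,0,0,0,0],[0,0,0,0,0,0],[0,0,0,0,0,0],[0,0,0,0,0,0],[0,0,0,0,0,0],[0,0,0,0,0,0],[0,0,0,0,0,0],[0,0,0,0,0,0],[0,0,0,0,0,0],[0,0,0,0,0,0]], "jaw": 1, "force": 80}}

```text
time_s: 3.92
position: [0.4895, -0.1186, 0.0282]
orientation: [0.0, 0.139, 0.99, -0.0]
wrist_force: [-1.2, 0.9, 5.4]
opening: 0.147
gripper_force: 79.2
```

The bar is held: the opening matches 14 mm within its play, and the grip force is 79 N. I'll lift it, turn it to the board's yaw and tip the tongue down.

{"api": "arm_command", "payload": {"rows": [[0,0,-1,0,0,0],[0,0,-2,0,0,0],[0,0,-2,0,0,0],[0,0,-2,0,0,0],[0,0,-1,0,0,-3],[0,1,0,0,0,-2.7],[0,1.5,0,4,0,0],[0,1.5,0,5,0,0],[0,1.5,0,5,0,0],[0,1.5,0,5,0,0],[0,0,0,5,0,0],[0,0,0,0,0,0],[0,0,0,0,0,0],[0,0,0,0,0,0]]}}

```text
time_s: 5.08
position: [0.5021, -0.0507, 0.101]
orientation: [-0.019, 0.088, 0.974, -0.206]
wrist_force: [-0.1, -0.2, -2.4]
opening: 0.148
gripper_force: 78.5
```

```bash
cat > plan.py <<'E'
from h import *
YAW=np.radians(-10.4); LM=np.array([.4962,.1362,0]); xh=np.array([np.cos(YAW),np.sin(YAW),0]); yh=np.array([-np.sin(YAW),np.cos(YAW),0])
TZ=28.2  # TCP height in leaf, mm
def rot(th):
    L=np.column_stack([xh,yh,[0,0,1]])@R.from_euler('x',-th,degrees=True).as_matrix()
    return L@np.diag([-1,1,-1])   # tool axes
def pose(u,tz,th,x=0):
    Rm=rot(th); tip=LM+xh*x/1e3-yh*u/1e3+np.array([0,0,tz/1e3])
    return tip-Rm@np.array([0,65,-(12.5-TZ)])/1e3,Rm
def delta(p0,R0,p1,R1):
    return np.round(np.r_[R0.T@(p1-p0)*100,R.from_matrix(R0.T@R1).as_rotvec(degrees=True)],2)
def now():
    s=arm.read_state(); Rm=R.from_quat(np.roll(s['orientation'],-1)).as_matrix(); return s,s['position'],Rm
def where():
    s,p,Rm=now(); tip=p+Rm@np.array([0,65,TZ-12.5])/1e3; th=np.degrees(np.arccos(-Rm[2,2])); d=(tip-LM)*1e3
    yaw=np.degrees(np.arctan2(-Rm[1,0],-Rm[0,0]))
    f=s['wrist_force']; print('t %.2f x %.2f u %.2f z %.2f th %.2f yaw %.2f'%(s['time_s'],d@xh,-d@yh,d[2],th,yaw),'F x %.1f out %.1f z %.1f'%(f@xh,-f@yh,f[2]),'T',np.round(s['torque'],2))
E
python3 - <<'E'
from plan import *
where(); s,p,Rm=now(); print(s['joint_positions'],s['opening'])
print(delta(p,Rm,*pose(30,30,24)))
a=pose(30,30,24);b=pose(30,14,24);c=pose(3,14,24)
print(delta(*a,*b),delta(*b,*c))
E
```

```text
t 5.08 x 39.44 u 129.67 z 60.38 th 23.87 yaw -10.33 F x -0.1 out 0.2 z -2.4 T [ 0.39 -0.04  0.  ]
[ 0.0195406   0.41839257  1.74513977 -0.45856399  1.11054233 -1.13697558] 0.1475081103162974
[ 3.94 10.35 -1.27  0.13  0.02  0.07]
[0.   0.65 1.46 0.   0.   0.  ] [ 0.    2.47 -1.1   0.    0.    0.  ]
```

{"api": "arm_command", "payload": {"rows": [[1,2.5,-0.3,0,0,0],[1,2.6,-0.3,0,0,0],[1,2.6,-0.3,0,0,0],[0.94,2.65,-0.37,0.1,0,0.1],[0,0,0,0,0,0],[0,0,0,0,0,0],[0,0,0,0,0,0]]}}

```text
time_s: 5.67
position: [0.4815, 0.0538, 0.0708]
orientation: [-0.018, 0.089, 0.974, -0.207]
wrist_force: [-0.2, -0.7, -2.0]
opening: 0.15
gripper_force: 78.7
```

Run:
```python
from plan import *
where(); s,p,Rm=now()
snap('wrist','wrist3.png'); im=snap('scene','scene3.png'); C=cam('wrist'); 
from plan import LM,xh,yh
for x in (-75,75):
    print('lip',proj('',LM+xh*x/1e3+np.array([0,0,.02]),C),'scene',proj('scene',LM+xh*x/1e3+np.array([0,0,.02])))
    print('tip',proj('',p+Rm@np.array([-x,65,15.7])/1e3,C),'scene',proj('scene',p+Rm@np.array([-x,65,15.7])/1e3))
w=cv2.imread('pics/wrist3.png')[:,240:640]; sc=im[200:300,220:420,::-1]
cv2.imwrite('pics/c3.png',np.hstack([w,cv2.resize(sc,(400,200),interpolation=cv2.INTER_CUBIC).repeat(2,0)]))
```

```text
t 5.67 x 0.54 u 30.72 z 29.98 th 24.03 yaw -10.46 F x -0.0 out 0.7 z -2.0 T [ 0.37 -0.07 -0.01]
lip [533.65924265 105.25019365] scene [309.4984263  258.94855197]
tip [460.90174629 106.07837721] scene [318.80561997 250.92598789]
lip [481.14774781 360.12962465] scene [273.27466706 234.80176231]
tip [426.61145104 356.48363156] scene [282.28741008 227.52317993]
```

View pics/c3.png

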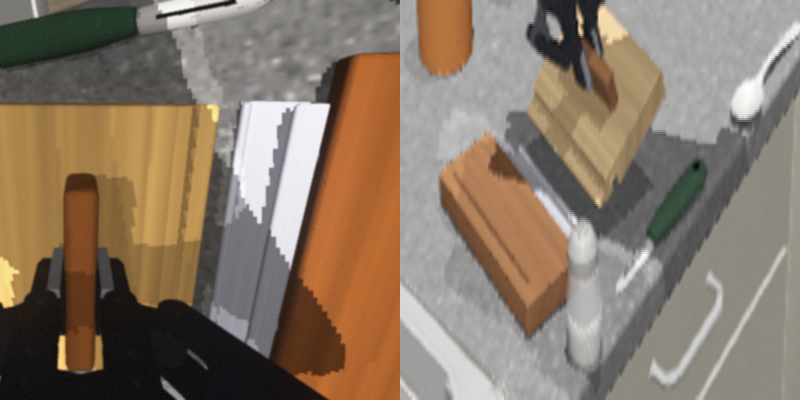

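The wrist crop shows the tongue's near corner at full-frame (458,105), where (461,106) was predicted. The lip's near end is at about (541,103), where (534,105) was predicted. I'll check this more finely with row profiles.

Run:
```python
from plan import *
C=cam('wrist'); im=cv2.imread('pics/wrist3.png').astype(int)
print(np.abs(np.asarray(C[3]['tvec'])))
def colat(u,z,v):
    best=min((abs(proj('',LM+xh*x/1e3-yh*u/1e3+np.array([0,0,z/1e3]),C)[1]-v),x) for x in np.arange(-80,80,.5)); 
    return proj('',LM+xh*best[1]/1e3-yh*u/1e3+np.array([0,0,z/1e3]),C)[0].round(1)
for v in (115,125,240,300):
    print(v,'ridge out z5',colat(21.5,5,v),'ridge in z5',colat(16.5,5,v),'lip0 z20',colat(0,20,v),'z22 u-1',colat(-1.5,22,v),'board foot edge z28',colat(-15.9,28,v))
    r=im[v-1:v+2,440:600].sum(axis=0).sum(axis=1)//9; print([(440+i,r[i]) for i in range(0,160,4)] if 0 else ' '.join(f'{x}' for x in r[::2]))
```

```text
[0.0977121  0.44550811 0.12642778]
115 ridge out z5 479.5 ridge in z5 490.0 lip0 z20 531.6 z22 u-1 536.3 board foot edge z28 578.7
137 138 138 138 139 144 193 215 208 168 133 132 134 135 134 132 129 130 104 72 127 200 233 237 224 229 244 244 242 242 242 242 242 242 242 243 242 242 243 244 239 156 127 129 126 123 120 183 229 241 242 242 243 243 242 243 243 244 243 244 243 243 244 226 86 34 35 35 49 69 82 93 106 113 116 114 114 116 116 116
125 ridge out z5 477.9 ridge in z5 488.4 lip0 z20 529.6 z22 u-1 534.2 board foot edge z28 576.3
135 138 138 141 143 143 143 138 122 130 128 128 125 124 136 145 139 140 109 111 188 230 237 228 225 243 243 242 241 242 242 241 241 241 243 242 241 243 231 183 157 133 127 127 122 123 185 230 241 242 241 242 242 242 242 243 243 242 243 242 242 243 207 61 35 38 41 57 75 86 97 110 115 116 116 117 115 116 115 118
240 ridge out z5 460.1 ridge in z5 469.3 lip0 z20 506.0 z22 u-1 509.9 board foot edge z28 547.3
101 71 63 60 63 63 70 66 65 67 70 96 114 120 117 114 119 117 118 116 118 119 119 120 120 119 120 120 118 119 120 120 117 93 95 113 118 122 199 235 232 233 235 233 233 233 233 233 204 76 41 41 46 66 82 99 111 119 119 119 120 120 121 122 123 122 119 118 116 115 112 112 111 108 106 105 105 106 104 105
300 ridge out z5 450.8 ridge in z5 459.4 lip0 z20 493.5 z22 u-1 497.3 board foot edge z28 532.3
59 63 72 78 81 78 93 109 117 116 114 117 110 113 113 115 115 116 115 115 114 115 111 111 117 114 111 86 98 112 114 116 118 116 113 115 113 113 113 114 112 83 36 32 33 37 41 43 49 55 56 56 55 58 58 56 59 57 68 110 114 113 108 108 106 104 105 103 104 104 106 106 109 113 116 115 113 113 115 115
```

The ridge and lip edges agree with the estimate to within about 1 mm. I'll lower the tip to 14 mm and pass it over the ridge.

{"api": "arm_command", "payload": {"rows": [[0.05,0.35,0.7,0,0,0],[0,0.37,0.76,0,0,0],[0,0.5,-0.22,0,0,0],[0,0.5,-0.22,0,0,0],[0,0.5,-0.22,0,0,0],[0,0.5,-0.22,0,0,0],[0,0.4,-0.18,0,0,0],[0,0,0,0,0,0],[0,0,0,0,0,0],[0,0,0,0,0,0]]}}

```text
time_s: 6.6
position: [0.4855, 0.0812, 0.0539]
orientation: [-0.019, 0.089, 0.974, -0.208]
wrist_force: [0.1, 0.0, -2.4]
opening: 0.15
gripper_force: 78.6
```

Run:
```python
from plan import *
where()
a=pose(3,14,24)
for t in [(1,13.5,24),(-1,13,24),(-3,11.5,24),(-5,9,24),(-7,8.5,24),(-8,8.5,24),(-9,8.5,24)]:
    b=pose(*t); print(t,delta(*a,*b)); a=b
```

```text
t 6.60 x -0.55 u 3.08 z 13.06 th 24.10 yaw -10.38 F x 0.1 out -0.0 z -2.4 T [ 0.36 -0.09  0.03]
(1, 13.5, 24) [ 0.    0.2  -0.04  0.    0.    0.  ]
(-1, 13, 24) [-0.    0.2  -0.04  0.    0.    0.  ]
(-3, 11.5, 24) [0.   0.24 0.06 0.   0.   0.  ]
(-5, 9, 24) [0.   0.28 0.15 0.   0.   0.  ]
(-7, 8.5, 24) [-0.    0.2  -0.04  0.    0.    0.  ]
(-8, 8.5, 24) [ 0.    0.09 -0.04  0.    0.    0.  ]
(-9, 8.5, 24) [-0.    0.09 -0.04  0.    0.    0.  ]
```

{"api": "arm_command", "payload": {"rows": [[0,0.2,-0.06,0,0,0],[0,0.2,-0.06,0,0,0],[0,0.24,0.06,0,0,0],[0,0.26,0.1,0,0,0],[0,0,0,0,0,0],[0,0,0,0,0,0],[0,0,0,0,0,0]]}}

```text
time_s: 7.18
position: [0.487, 0.0891, 0.0498]
orientation: [-0.019, 0.089, 0.974, -0.208]
wrist_force: [0.2, 0.1, -2.5]
opening: 0.151
gripper_force: 78.6
```

Run:
```python
from plan import *
where()
```

```text
t 7.18 x -0.56 u -4.95 z 8.92 th 24.10 yaw -10.39 F x 0.2 out -0.1 z -2.5 T [ 0.35 -0.1  -0.  ]
```

The tip is under the lip without contact. I'll feel for the back wall in 1 mm steps.

{"api": "arm_command", "payload": {"rows": [[0,0.1,-0.04,0,0,0],[0,0.1,-0.04,0,0,0],[0,0.1,-0.04,0,0,0],[0,0,0,0,0,0],[0,0,0,0,0,0]]}}

```text
time_s: 7.6
position: [0.4876, 0.0924, 0.0497]
orientation: [-0.019, 0.089, 0.974, -0.208]
wrist_force: [0.5, -0.4, -2.2]
opening: 0.152
gripper_force: 78.6
```

{"api": "arm_command", "payload": {"rows": [[0,0.1,-0.04,0,0,0],[0,0,0,0,0,0],[0,0,0,0,0,0]]}}

```text
time_s: 7.85
position: [0.4878, 0.0934, 0.0497]
orientation: [-0.019, 0.089, 0.974, -0.208]
wrist_force: [-0.0, 0.6, -2.4]
opening: 0.148
gripper_force: 78.6
```

{"api": "arm_command", "payload": {"rows": [[0,0.1,-0.04,0,0,0],[0,0,0,0,0,0],[0,0,0,0,0,0]]}}

```text
time_s: 8.1
position: [0.488, 0.0943, 0.0497]
orientation: [-0.019, 0.089, 0.974, -0.208]
wrist_force: [0.4, -2.2, -1.2]
opening: 0.148
gripper_force: 78.6
```

{"api": "arm_command", "payload": {"rows": [[0,0.1,-0.04,0,0,0],[0,0,0,0,0,0],[0,0,0,0,0,0]]}}

```text
time_s: 8.35
position: [0.4882, 0.0952, 0.0497]
orientation: [-0.019, 0.089, 0.974, -0.208]
wrist_force: [0.1, -6.2, -0.1]
opening: 0.146
gripper_force: 78.7
```

Run:
```python
from plan import *
where()
```

```text
t 8.35 x -0.42 u -11.12 z 8.79 th 24.14 yaw -10.39 F x 1.2 out 6.0 z -0.1 T [-0.72 -0.09  0.3 ]
```

The back wall is met at about 6 N, at 4 N/mm as expected. I'll lower the leaf by pivoting it about the tongue tip with the light push kept on.

Run:
```python
from plan import *
s,p,Rm=now(); 
a=pose(-11.1,8.8,24.1)
for t in [(-11,9.5,21.1),(-11,10.2,18.1),(-11,10.8,15.1),(-11,11.4,12.1),(-11,11.9,9.1),(-11,12.2,6.1),(-11,12.4,3.1),(-11,12.5,0)]:
    b=pose(*t); print(t,delta(*a,*b)); a=b
```

```text
(-11, 9.5, 21.1) [ 0.   -0.11  0.28 -3.   -0.    0.  ]
(-11, 10.2, 18.1) [ 0.   -0.1   0.28 -3.   -0.    0.  ]
(-11, 10.8, 15.1) [ 0.   -0.09  0.29 -3.    0.   -0.  ]
(-11, 11.4, 12.1) [-0.   -0.09  0.28 -3.   -0.    0.  ]
(-11, 11.9, 9.1) [ 0.   -0.08  0.29 -3.   -0.   -0.  ]
(-11, 12.2, 6.1) [-0.   -0.08  0.31 -3.   -0.    0.  ]
(-11, 12.4, 3.1) [ 0.   -0.08  0.32 -3.    0.   -0.  ]
(-11, 12.5, 0) [-0.   -0.08  0.34 -3.1  -0.   -0.  ]
```

{"api": "arm_command", "payload": {"rows": [[0,-0.05,0.14,-1.5,0,0],[0,-0.06,0.14,-1.5,0,0],[0,-0.05,0.14,-1.5,0,0],[0,-0.05,0.14,-1.5,0,0],[0,0,0,0,0,0],[0,0,0,0,0,0]]}}

```text
time_s: 8.85
position: [0.4872, 0.0912, 0.045]
orientation: [-0.014, 0.09, 0.984, -0.156]
wrist_force: [-0.8, -3.8, -3.8]
opening: 0.148
gripper_force: 78.3
```

Run:
```python
from plan import *
where()
```

```text
t 8.85 x -0.73 u -10.99 z 9.93 th 18.07 yaw -10.43 F x -0.1 out 3.9 z -3.8 T [-0.56  0.08  0.23]
```

{"api": "arm_command", "payload": {"rows": [[0,-0.03,0.14,-1.5,0,0],[0,-0.03,0.14,-1.5,0,0],[0,-0.04,0.14,-1.5,0,0],[0,-0.04,0.14,-1.5,0,0],[0,0,0,0,0,0],[0,0,0,0,0,0]]}}

```text
time_s: 9.35
position: [0.4867, 0.0883, 0.0399]
orientation: [-0.009, 0.09, 0.99, -0.104]
wrist_force: [-2.1, -5.8, -4.4]
opening: 0.146
gripper_force: 78.3
```

Run:
```python
from plan import *
where()
```

```text
t 9.35 x -0.70 u -11.46 z 11.03 th 12.04 yaw -10.41 F x -1.0 out 6.1 z -4.4 T [-0.91  0.14  0.25]
```

{"api": "arm_command", "payload": {"rows": [[0,-0.04,0.145,-1.5,0,0],[0,-0.04,0.145,-1.5,0,0],[0,-0.04,0.15,-1.5,0,0],[0,-0.04,0.15,-1.5,0,0],[0,0,0,0,0,0],[0,0,0,0,0,0]]}}

```text
time_s: 9.85
position: [0.4862, 0.0857, 0.0344]
orientation: [-0.005, 0.091, 0.994, -0.053]
wrist_force: [-1.1, -5.1, -4.6]
opening: 0.146
gripper_force: 78.3
```

Run:
```python
from plan import *
where(); s,p,Rm=now(); print(p,delta(p,Rm,*pose(-11.3,12.5,0)))
```

```text
t 9.85 x -0.68 u -11.54 z 11.95 th 6.05 yaw -10.41 F x -0.2 out 5.2 z -4.6 T [-1.07  0.24  0.27]
[0.48622911 0.08572211 0.0344057 ] [-0.07 -0.16  0.64 -6.05  0.03 -0.01]
```

{"api": "arm_command", "payload": {"rows": [[0,-0.04,0.16,-1.5,0,0],[0,-0.04,0.16,-1.5,0,0],[0,-0.04,0.16,-1.5,0,0],[0,-0.04,0.16,-1.5,0,0],[0,0,0,0,0,0],[0,0,0,0,0,0],[0,0,0,0,0,0]]}}

```text
time_s: 10.43
position: [0.486, 0.0839, 0.0284]
orientation: [0.0, 0.091, 0.996, -0.001]
wrist_force: [-3.5, -6.2, -0.7]
opening: 0.15
gripper_force: 79.1
```

Run:
```python
from plan import *
where(); s,p,Rm=now(); print(p,s['wrist_force'])
```

```text
t 10.43 x -0.57 u -11.69 z 12.65 th 0.08 yaw -10.39 F x -2.3 out 6.7 z -0.7 T [-0.99  0.55  0.24]
[0.48600849 0.08388898 0.02841808] [-3.49626915 -6.17476339 -0.68665505]
```

The leaf is flat, and its height agrees with the joint being locked. I'll ease the push and let go.

{"api": "arm_command", "payload": {"rows": [[0,-0.07,0.02,0,0,0],[0,-0.07,0,0,0,0],[0,0,0,0,0,0],[0,0,0,0,0,0]]}}

```text
time_s: 10.77
position: [0.4859, 0.0828, 0.0283]
orientation: [0.0, 0.091, 0.996, -0.001]
wrist_force: [-2.4, -3.1, -0.9]
opening: 0.144
gripper_force: 79.0
```

{"api": "arm_command", "payload": {"rows": [[0,0,0,0,0,0],[0,0,0,0,0,0],[0,0,0,0,0,0],[0,0,0,0,0,0],[0,0,0,0,0,0],[0,0,0,0,0,0],[0,0,0,0,0,0],[0,0,0,0,0,0]], "jaw": 0}}

```text
time_s: 11.43
position: [0.4859, 0.0828, 0.0282]
orientation: [0.0, 0.091, 0.996, -0.001]
wrist_force: [-0.5, -0.1, 0.4]
opening: 0.996
gripper_force: 0.0
```

{"api": "arm_command", "payload": {"rows": [[0,0,-1,0,0,0],[0,0,-2,0,0,0],[0,0,-3,0,0,0],[0,0,-3,0,0,0],[0,0,-3,0,0,0],[0,0,0,0,0,0],[0,0,0,0,0,0],[0,0,0,0,0,0]]}}

```text
time_s: 12.1
position: [0.4855, 0.083, 0.1479]
orientation: [0.0, 0.091, 0.996, -0.001]
wrist_force: [-0.1, 0.1, -0.7]
opening: 1.0
gripper_force: 0.0
```

Run:
```python
from plan import *
where(); snap('wrist','wrist4.png'); C=cam('wrist')
o=LM-yh*.0554  # leaf origin if locked (back at u=-9.6)
for x,y,z in [(-75,49,24),(75,49,24),(-75,-55,24),(75,-55,24),(-45,0,54),(45,0,54)]: print((x,y,z),proj('',o+xh*x/1e3+yh*y/1e3+np.array([0,0,z/1e3]),C).round(1))
im=snap('scene','scene4.png')
w=cv2.imread('pics/wrist4.png')[:,140:640]; sc=im[200:300,240:390,::-1]
cv2.imwrite('pics/c4.png',np.hstack([w,cv2.resize(sc,(300,200),interpolation=cv2.INTER_CUBIC).repeat(2,0)]))
```

```text
t 12.10 x -0.94 u -10.69 z 132.13 th 0.11 yaw -10.39 F x -0.1 out -0.1 z -0.7 T [-0.01  0.02  0.06]
(-75, 49, 24) [382.5 100.1]
(75, 49, 24) [372.3 267. ]
(-75, -55, 24) [250.7  99.9]
(75, -55, 24) [261.6 266.7]
(-45, 0, 54) [320.3 144.4]
(45, 0, 54) [320.1 254. ]
```

View pics/c4.png

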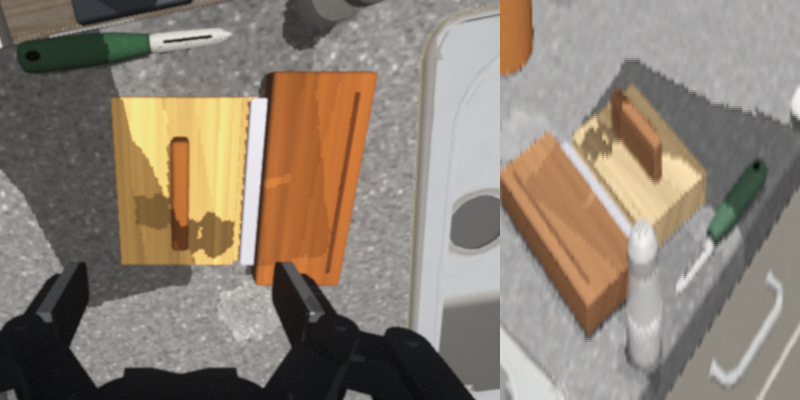

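The leaf lies flat. Its corners at (252,98) and (387,98) are within about 5 px of the locked prediction. Its ends meet the strip's ends at rows 98 and 265, and the bystanders look undisturbed. I'll hand in.

```bash
python3 -c "
from workcell import arm
print(arm.finish_job())"
```

```text
the job is handed in; nothing more can be done
None
```

I locked the leaf into the board's strip, laid it flat and in line with the strip's ends, let go of it, and handed the job in at about 12 s. The push force read about 7 N at most, and no verdict came back.

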